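Set up the boiler test case: lid to reading angle, battery onto its pegs

ROBOT

A 7-joint arm with a two-finger parallel gripper is mounted at the origin on the work surface. World frame = base frame: x ahead of the robot, y to its left, z up, the work surface at z = 0. Lengths are in mm, angles in rad, forces in N, time in s.
With the tool pointing down it reaches from about 400 to 875 mm from the base axis. Payload 19.3 kg.
Tool frame: the origin (TCP) lies at the very end of the fingers, on their centre line; the grasp point (between the pads) lies grasp_offset behind it (grasp_offset is the distance from the TCP to the grasp point, in mm); z points along the fingers, y is the line along which they close (so a half turn about z gives the same grasp; the last joint's range is limited). The gripper opens to 85 mm and grips with 20 to 120 N. Pads are 22 mm wide; open, the fingers measure 114 mm over their backs; the gripper's body (76 mm by 85 mm) begins 54 mm behind the grasp point. The pads swing forward as they close: fully open they stand 13 mm farther back than shut.
Start: joints at [1.042, 0.521, -0.036, 1.599, 0.021, 1.021, -0.113], TCP at [276.768, -560.37, 231.291] pointing down, gripper open.
Joint ranges: [-2.91, 2.91], [-0.3, 2.13], [-1.5, 1.42], [0.17, 2.43], [-1.26, 4.41], [0.16, 1.93], [-2.52, 2.52]. Speed limits (rad/s): [1.89, 1.89, 2.39, 2.39, 3.01, 3.01, 3.01].

INTERFACE

Orientations are given as [roll, pitch, yaw] about the fixed x, y, z axes, in that order (R = Rz(yaw) Ry(pitch) Rx(roll)).
In Python, from station import * gives the robot as it stands.
- The arm moves only by the tool step_arm, never from a script. Its argument "increments" is a list that holds one entry, the list of rows, each a list of 4 numbers: the shift along the tool's x, y, z in mm, then the turn about the tool's z in rad. In form: [[[x, y, z, spin], ...]]. A call has 1 to 8 rows; each row shifts and turns the commanded pose from where the row before left it, along the tool's axes as they then stand; what a row does not reach is not made up. A row lasts 1/8 s, in which the tool goes at most 62.5 mm and 10.7 degrees, less where a joint would pass 70% of its speed; a pose out of reach is approached as far as the arm can. A call is refused whole if a number of a shift passes 62.5 or a number of a turn 0.188, either way. A call with a gripper value outside its range is refused whole. "fingers" is the closure, from 0 (fully open) to 1 (shut), set as the call begins (left out, the last holds). The fingers move at their own pace and stop on an object; "force" is the grip in N (left out, the last holds). Time passes only in rows, so rows that do not move let the fingers close. It gives the time, the measured TCP pose, the force, the opening and the grip force at its end, in the units of the state.
- get_state(): the state, without advancing time (a new reading comes with each control period).
- camera(name): name is "side" or "top" or "wrist"; returns a dict with "color" (400x640x3 uint8, red, green, blue), "range_z" (400x640 float32, mm along the optical axis (not along the pixel's ray), 0 where there is no reading), "fx", "fy", "cx", "cy" (pixels), "position" and "rotation" of the camera in the world; the wrist camera has in their place "mount" (4x4, takes a point from camera to tool coordinates, whose origin is the TCP and whose axes are the flange's). Camera axes: x right, y down, z forward; pixel columns grow to the right and rows downward; lengths in mm; the calibration is good to about 2 mm. A picture is of the moment at which its call begins: read the wrist's pose just before it.
- close_job(): hands the job in; it is judged then, once.
Trained networks look in a picture, given as the dict that the camera call returned (one of the last four; its "shot" number tells which), for a name from the list of things; names that differ only in an ending like _2 or _b are one class to them, and where a whole thing is asked for, a point or a joint stands for the part that bears it (a point fixed in the world has none). Each returns a list of dicts, best first, with "score" (0 to 1); they miss things now and then, are a little off and sometimes report something else, mostly with a low value. They report only what shows in the picture. A call takes as long as a camera call.
- find_in(name, picture): "at" ([x, y, z] in mm, in the coordinates of the camera as it stood for that picture, good to about 4 mm: the middle of the surface that is visible of it).
The state is a dict: "clock": time; "qpos": joint angles; "joint_vel": joint speeds; "joint_torque": joint torques, N m; "tool_pos": TCP position; "tool_rot": TCP orientation; "ft_force": force on the tool from outside, world axes, zero at the start; "wrist_torque": the same for the moment, N m; "finger_gap": opening from 0.0 (shut) to 1.0 (fully open); "grasp_force": force on a finger pad.
Only numpy, scipy, OpenCV 4.12 (cv2) and the standard library are available. Lean on these libraries where they do the work, as an engineer would, in place of code of your own. Each camera call takes 0.05 s, during which the arm holds its last target. There are 200 camera calls.

TASK

Get the boiler test set ready: raise the stiff lid of the aluminium case until it stands about 55 degrees open and let go, so that it stays there for reading its screen. Then take the battery pack with the orange grip and set it gently over the two alignment pegs on the case's deck, under the leaning lid, fully home, with the lid still at 55 degrees. Never open the lid past 75 degrees, and do not push the other things on the worktop about.

Things in the scene. Friction and masses are not known exactly. Their poses are not given: they have to be found in the camera images.
- case: Aluminium case, 220 mm deep (x), 250 mm wide (y), fixed to the worktop, clasps undone. Base 45 mm high, 5 mm walls, black deck inside at 26 mm; hollow lid 65 mm high with a screen inside. Origin: centre of the underside; x from the front (red pull side, towards the robot) to the hinge, y along the hinge, z up. Hinge line at x = +110, z = 45 mm.
- lid (a joint): Lid opening angle in rad: 0 shut, grows as the front edge rises; 0.96 is 55 degrees. The stiff hinge stays where it is left; about 8 N at the pull moves it.
- lid_handle (a point): Grip point on the lid's front pull: a solid red block that stands 50 mm out of the middle of the lid's front face (towards the robot), 24 mm wide along the case's y (pinch it there), 34 mm high. The point lies in its middle, 34 mm out from the face, 20 mm below the lid's top. In a frame at the hinge line that turns with the lid: x = -254, z = +45 mm (shut: 90 mm above the worktop).
- dock (a point): Point on the deck midway between the two alignment pegs, 26 mm above the worktop, 130 mm in front of the hinge line, on the case's middle line, centre of a yellow mark 75 by 175 mm. Axes as the case. Steel pegs at y = +60 and -60 mm: 10 mm thick, 16 mm high, tapered above 10 mm.
- battery: Battery pack, 0.4 kg, flat on the worktop. Grey base plate 60 (x) by 150 (y) by 10 mm with two 14 mm through holes at y = +60 and -60 mm; black body 56 by 80 mm up to 26 mm height; orange grip 44 (x) by 30 mm (y) from 26 to 74 mm height: pinch its 30 mm (along y). Origin: centre of the underside, z up. Fits either way round.
- torch: Bystander: blue plastic torch lying on the worktop, 150 mm long along its x, 56 mm high. Origin: centre of its underside.
- spanner: Bystander: flat steel spanner, 200 mm long along its x. Origin: underside.
- bowl: Bystander: white ceramic bowl of radiator caps, 140 mm across, about 65 mm high. Origin: centre of its underside.
- jar: Bystander: glass jar with red cap, 72 mm across, 110 mm high. Origin: centre of its underside.
- tape: Bystander: white tape roll lying flat, 90 mm across, 30 mm high. Origin: centre of its underside.
- screwdriver: Bystander: screwdriver, 190 mm long along its x. Origin: underside.

How it is judged (in metres and radians):
On the way, in this order (a step that is already met when the one before it is completed fails the run):
1. The lid stands between 49 and 61 degrees open, still, with the fingers off the case, for 0.3 s (value of joint lid between 0.855 and 1.065 rad and velocity of joint lid between -0.02 and 0.02 rad/s and contact force between the fingers and case below 0.1 N), for 0.3 s.
2. The battery pack sits over both pegs, flat and fully home (within 3 mm of the deck, 4 mm of the middle), with the lid still 49 to 61 degrees open (horizontal distance between battery and dock below 0.004 m and z of battery in the frame of dock between -0.003 and 0.003 m and angle between the y axis of battery and the y axis of case, either way round below 0.06 rad and angle between battery's own z axis and vertical below 0.05 rad and value of joint lid between 0.855 and 1.065 rad), for 0.2 s.
At the end, for the whole second after the job is handed in: The battery pack is released and at rest over both pegs, either way round, flat on the deck (within 3 mm in height, 4 mm of the middle between the pegs), and the lid stands by itself between 49 and 61 degrees open (all of step 2 and linear speed of battery below 0.02 m/s and contact force between the fingers and battery below 0.1 N and contact force between the fingers and case below 0.1 N); the robot touches nothing.
It fails at once if The battery pack is dropped onto the pegs: it comes down on them faster than 0.35 m/s (horizontal distance between battery and dock below 0.02 m and z of battery in the frame of dock below 0.016 m and linear speed of battery above 0.35 m/s).
It fails at once if The lid is opened past 75 degrees (value of joint lid above 1.309 rad).
It fails at once if The battery pack is rammed onto the case or lid: contact over 60 N (contact force between battery and case above 60 N).
It fails at once if A bystander (torch, spanner, bowl, jar, tape roll, screwdriver) is moved more than 30 mm (distance of any of torch, spanner, bowl, jar, tape, screwdriver from where it was at the start of the episode above 0.03 m).
It also fails if it takes over 72 s, if anything falls off the work surface, if the arm or the gripper's body presses on something with over 40 N, if the wrist force passes 120 N, or if a joint passes its speed limit or range.

## Working session

There is one attempt and no reset: what is moved stays moved. The work goes in short steps, Python scripts to look and compute and a tool call to move; the robot and the scene stay as the last step left them, time stands still between calls to the robot, and variables do not carry over. Pictures are saved under pics/ and viewed, at most 10 in all, crops included, and the job is handed in when it is done.

Besides the shell and the picture viewer there is one more tool, called after "Emit:" by a JSON object that holds its "method" and its "body", one argument or row to a line. step_arm: Moves the arm, as the interface text tells. Its arguments: {"type":"object","properties":{"increments":{"type":"array"},"fingers":{"type":"number"},"force":{"type":"number"}},"required":["increments"]}

```bash
mkdir -p pics; ls
cat > h.py <<'E'
from station import *
import numpy as np, cv2
from scipy.spatial.transform import Rotation as R
def pose():
    s=get_state(); T=np.eye(4); T[:3,:3]=R.from_euler('xyz',s['tool_rot']).as_matrix(); T[:3,3]=s['tool_pos']; return T,s
def cam(n):
    T,s=pose(); c=camera(n); M=np.eye(4)
    if n=='wrist': M=T@np.array(c['mount'])
    else: M[:3,:3]=np.array(c['rotation']).reshape(3,3) if np.array(c['rotation']).size==9 else R.from_euler('xyz',c['rotation']).as_matrix(); M[:3,3]=c['position']
    c['M']=M; return c
def cloud(c):
    z=c['range_z'].astype(float); v,u=np.mgrid[:z.shape[0],:z.shape[1]]
    p=np.stack([(u-c['cx'])/c['fx']*z,(v-c['cy'])/c['fy']*z,z],-1)
    w=p@c['M'][:3,:3].T+c['M'][:3,3]; w[z==0]=np.nan; return w
def find(n,c):
    return [(round(d['score'],2),np.round(c['M'][:3,:3]@np.array(d['at'])+c['M'][:3,3],1).tolist()) for d in find_in(n,c)[:3]]
def save(c,f): cv2.imwrite('pics/'+f,c['color'][:,:,::-1])
E
python3 - <<'E'
from h import *
s=get_state();print(s)
for n in ['top','side']:
    c=cam(n); save(c,n+'0.png'); print(n,c['position'],c['rotation'],c['fx'])
    np.savez(n+'0.npz',w=cloud(c),c=c['color'])
    for o in ['case','lid','lid_handle','battery','torch','spanner','bowl','jar','tape','screwdriver']: print(o,find(o,c))
E
```

```text
pics
{'clock': 0.0, 'qpos': array([ 1.04177309,  0.5220377 , -0.03632313,  1.59993704,  0.02120243,
        1.02107407, -0.1127826 ]), 'joint_vel': array([ 1.54660314e-03,  2.59763276e-04, -6.82982530e-05, -3.42701965e-04,
        1.32853786e-03, -1.66072926e-03,  1.25807287e-03]), 'joint_torque': array([-6.61135273e-04, -9.27109623e+01,  1.97978385e+00, -3.69937062e+01,
        1.78066618e-02,  7.94819643e-03, -4.58139971e-05]), 'tool_pos': array([ 276.64496331, -560.11001417,  230.73641808]), 'tool_rot': array([-3.14052433e+00,  7.77094474e-05,  4.58826984e-01]), 'ft_force': array([-0.19442291,  0.83824967,  0.03062537]), 'wrist_torque': array([0.01656359, 0.04061796, 0.01446393]), 'grasp_force': 0.0, 'finger_gap': 1.0018759401240644}
top [ 429.46670695   16.27637559 1201.39960722] [-3.03679513e+00 -1.97801839e-03 -1.58469561e+00] 366.4753058594353
case [(0.75, [586.0, -24.0, 124.6])]
lid [(0.87, [589.8, -19.0, 129.8])]
lid_handle [(0.83, [591.2, -23.0, 127.6])]
battery [(0.79, [515.1, 301.9, 23.0])]
torch [(0.84, [471.1, -319.7, 39.4])]
spanner [(0.79, [351.9, 17.4, 6.5]), (0.67, [515.9, 302.7, 21.1]), (0.39, [583.2, -27.1, 126.0])]
bowl [(0.24, [591.0, -20.7, 130.4])]
jar [(0.74, [695.0, 386.0, 110.4])]
tape [(0.93, [490.0, 458.1, 30.9]), (0.41, [470.7, -318.5, 42.1])]
screwdriver [(0.88, [494.6, -519.2, 23.2])]
side [ 468.11502111 1185.04800535 1045.33791102] [-2.26294843  0.00779523 -3.07901667] 514.5309421557166
case [(0.65, [589.1, 56.8, 113.6]), (0.17, [362.3, 25.3, 2.5])]
lid [(0.94, [588.5, 24.5, 118.7])]
lid_handle [(0.79, [594.4, 25.0, 117.9])]
battery [(0.78, [523.5, 335.2, 24.2])]
torch [(0.9, [460.9, -304.1, 38.2])]
spanner [(0.57, [363.2, 22.2, 0.0])]
bowl [(0.74, [712.5, -344.5, 42.8])]
jar [(0.84, [701.8, 417.8, 78.4]), (0.25, [488.8, 471.3, 27.9])]
tape [(0.91, [486.8, 468.7, 25.9]), (0.34, [701.7, 417.9, 79.2])]
screwdriver [(0.52, [497.8, -513.3, 16.6]), (0.43, [592.2, 25.2, 118.0])]
```

View pics/top0.png

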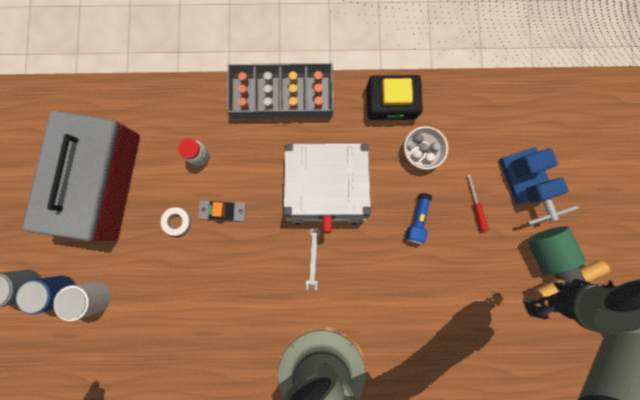

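View pics/side0.png

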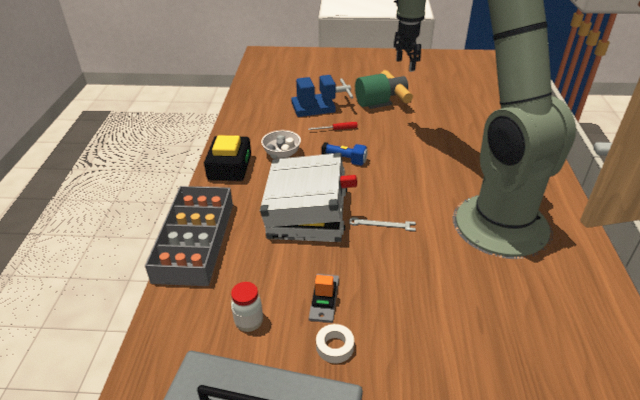

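Run:
```python
import numpy as np,cv2
for n in ['top','side']:
    d=np.load(n+'0.npz'); w=d['w'];c=d['c'].astype(int)
    r,g,b=c[...,0],c[...,1],c[...,2]; x,y,z=w[...,0],w[...,1],w[...,2]
    near=(x>380)&(x<800)&(abs(y)<220)
    def st(k,m):
        p=w[m]
        if len(p)<5: print(n,k,len(p));return
        print(n,k,len(p),'med',np.median(p,0).round(1),'min',np.percentile(p,2,0).round(1),'max',np.percentile(p,98,0).round(1),end=' ')
        q=cv2.minAreaRect(p[:,:2].astype(np.float32)); print(np.round(q[0],1),np.round(q[1],1),round(q[2],1))
    st('red',near&(r>130)&(g<90)&(b<90)&(z>50))
    st('lidtop',near&(abs(z-110)<8))
    bat=(x>430)&(x<620)&(y>200)&(y<410)
    st('orange',bat&(r>180)&(g>60)&(g<190)&(b<110)&(z>15))
    st('orangetop',bat&(r>150)&(g>60)&(g<190)&(b<110)&(z>66))
    st('batany',bat&(z>5)); st('plate',bat&(z>5)&(z<16))
```

```text
top red 127 med [468.8 -21.  144.4] min [446.  -30.6 129.6] max [489.4  -9.8 149.1] [465. -22.] [24.8 49. ] 87.9
top lidtop 1477 med [682.8 -22.8 113.8] min [ 487.  -143.4  103.7] max [710.9  97.7 117.9] [597.2 -22.2] [249.4 229.2] 89.2
top orange 130 med [519.7 314.5  74. ] min [501.  301.6  67.6] max [541.  329.6  78.3] [521.  315.4] [29.4 40.3] 89.1
top orangetop 143 med [519.7 314.7  73.8] min [498.  301.6  67.7] max [541.2 329.9  78.1] [519.7 315.4] [29.4 43.5] 89.0
top batany 866 med [517.3 303.9  19.6] min [477.  240.7   5.3] max [573.2 389.6  76.6] [525.3 304.5] [204.3 183.6] 89.2
top plate 427 med [517.2 280.4  10.1] min [460.6 226.    5.1] max [593.9 391.4  14.2] [525.3 304.5] [204.3 183.6] 89.2
side red 84 med [470.1 -16.6 142.5] min [448.4 -53.7 106.7] max [492.1  -8.4 148.2] [471.  -51.3] [43.7 93.7] 1.6
side lidtop 1437 med [672.6  20.7 112.4] min [ 488.4 -141.   102.7] max [712.7 105.6 117.8] [579.6 -22.4] [264.7 270.6] 89.7
side orange 154 med [521.  317.2  72.9] min [500.1 301.5  68.7] max [542.3 331.2  76.4] [521.4 317.4] [33.2 43.3] 88.9
side orangetop 156 med [521.6 317.6  72.9] min [500.1 301.5  68.8] max [542.2 331.5  76.4] [521.4 317.4] [33.2 43.3] 88.9
side batany 1046 med [520.4 334.7  24. ] min [491.8 246.5   5.9] max [551.9 390.5  74.9] [524.7 299.5] [106.  193.7] 14.3
side plate 397 med [519.  366.    8.9] min [490.  240.    5.3] max [554.4 392.8  14.9] [524.7 299.5] [106.  193.7] 14.3
```

Top view: the case with the red pull is at (327,185)–(327,225), the battery at (222,210), the spanner in front of the pull at (313,260). In the side view the lid is already slightly open (red pull at (348,181)). The tool stays vertical, so I need the wrist's width to see whether it fits beside the leaning lid.

Run:
```python
import numpy as np,cv2
T=np.array([276.6,-560.1])
for n in ['top','side']:
    d=np.load(n+'0.npz'); w=d['w'];c=d['c'].astype(int); x,y,z=w[...,0],w[...,1],w[...,2]
    m=(x>500)&(x<695)&(y>-135)&(y<90)&(z>100)&(z<165)
    p=w[m]; 
    for _ in range(4):
        A=np.c_[p[:,:2],np.ones(len(p))]; k=np.linalg.lstsq(A,p[:,2],rcond=None)[0]; r=p[:,2]-A@k; p=p[abs(r)<6]
    print(n,'lid plane',k,np.degrees(np.arctan(np.hypot(*k[:2]))),'yaw',np.degrees(np.arctan2(-k[1],-k[0])),r.std())
    top=w[m|((x>440)&(x<730)&(abs(y+22)<150)&(z>98)&(z<165))]; 
    for lo in range(-130,100,40):
        q=top[(top[:,1]>lo)&(top[:,1]<lo+40)&(abs(top[:,2]-(top[:,:2]@k[:2]+k[2]))<5)]; print(lo,q[:,0].min().round(1),q[:,0].max().round(1),end=' | ')
    print()
    for lo in range(500,700,40):
        q=top[(top[:,0]>lo)&(top[:,0]<lo+40)]; print(lo,np.percentile(q[:,1],[1,99]).round(1),end=' | ')
    print()
    g=w[(np.hypot(x-T[0],y-T[1])<130)&(z>200)]-[*T,230.7]
    yaw=.4588; 
    gx=g[:,0]*np.cos(yaw)+g[:,1]*np.sin(yaw); gy=-g[:,0]*np.sin(yaw)+g[:,1]*np.cos(yaw)
    for h in range(0,360,20):
        s=(g[:,2]>=h)&(g[:,2]<h+20)
        if s.sum()>3: print(h,s.sum(),'x',gx[s].min().round(),gx[s].max().round(),'y',gy[s].min().round(),gy[s].max().round())
```

```text
top lid plane [-1.59207917e-01  1.54796185e-03  2.23063596e+02] 9.046441763579587 yaw -0.5570632890814851 2.0399739191010693
-130 493.4 710.1 | -90 493.9 710.8 | -50 446.1 711.3 | -10 449.0 711.9 | 30 495.7 712.6 | 70 496.3 712.6 | 
500 [-144.7  102.2] | 540 [-143.8  102.5] | 580 [-144.7  100.1] | 620 [-144.1  100.3] | 660 [-146.4  100.6] | 
0 15 x -9.0 13.0 y -49.0 51.0
20 69 x -9.0 14.0 y -57.0 57.0
40 40 x 6.0 15.0 y -61.0 57.0
60 196 x -12.0 19.0 y -72.0 76.0
80 169 x -11.0 20.0 y -72.0 73.0
100 252 x -11.0 22.0 y -70.0 70.0
120 113 x -20.0 39.0 y -18.0 65.0
140 211 x -22.0 39.0 y -19.0 39.0
160 129 x -12.0 40.0 y -8.0 38.0
180 189 x -30.0 49.0 y -23.0 49.0
200 358 x -38.0 49.0 y -28.0 48.0
220 356 x -26.0 55.0 y -32.0 47.0
240 304 x -3.0 54.0 y -31.0 47.0
260 52 x 29.0 57.0 y -17.0 36.0
280 129 x 47.0 61.0 y -38.0 59.0
300 299 x 45.0 67.0 y -37.0 82.0
320 508 x 28.0 68.0 y -16.0 97.0
340 568 x 23.0 67.0 y 1.0 120.0
side lid plane [-1.59534934e-01  2.22800365e-03  2.21938190e+02] 9.065163078351304 yaw -0.8001188453373709 2.0911887868388455
-130 495.0 711.9 | -90 496.2 714.1 | -50 451.2 714.9 | -10 457.0 714.6 | 30 497.6 714.7 | 70 496.5 715.5 | 
500 [-142.6  107.3] | 540 [-142.7  106.4] | 580 [-143.1  105.4] | 620 [-145.   104.8] | 660 [-144.8  105.6] | 
0 19 x -6.0 16.0 y -51.0 51.0
20 64 x -7.0 20.0 y -53.0 62.0
40 71 x -8.0 21.0 y -76.0 70.0
60 120 x -9.0 25.0 y -80.0 79.0
80 146 x -10.0 25.0 y -70.0 74.0
100 148 x -14.0 26.0 y -72.0 78.0
120 93 x -21.0 43.0 y -18.0 43.0
140 131 x -28.0 45.0 y -20.0 44.0
160 141 x -28.0 45.0 y -23.0 40.0
180 117 x -30.0 56.0 y -18.0 50.0
200 182 x -35.0 56.0 y -28.0 53.0
220 179 x -31.0 57.0 y -32.0 50.0
240 150 x -32.0 55.0 y -28.0 49.0
```

Run:
```python
import station; print(getattr(station,'grasp_offset',None), [n for n in dir(station) if n[0]!='_'])
```

```text
18.700000000000003 ['Unreachable', 'camera', 'close_job', 'find_in', 'get_state', 'grasp_offset']
```

The wrist (radius about 48 mm from 180 mm above the TCP) would foul the pull of a lid at 55°, since the tool can only point down. So I'll open the lid to 55° and let go. Then I'll raise it to about 69° (below 75°) while I place the pack, and set it back to 55° afterwards. Moving to the pull now.

Emit:
{"method": "step_arm", "body": {
  "increments": [
    [[0, 0, 0, 0.157], [0, 0, 0, 0.157], [0, 0, 0, 0.157], [12, -36, 0, 0], [12, -36, 0, 0], [12, -36, 0, 0], [12, -36, 0, 0], [12, -36, 0, 0]]
  ],
  "fingers": 0,
  "force": 40
}}

```text
clock: 2.1
tool_pos: [339.3, -380.0, 231.4]
tool_rot: [3.141, -0.0, -0.012]
ft_force: [0.5, 0.1, 0.7]
finger_gap: 1.0
grasp_force: 0.0
```

Emit:
{"method": "step_arm", "body": {
  "increments": [
    [[12, -36, 0, 0], [12, -36, 0, 0], [12, -36, 0, 0], [12, -36, 0, 0], [12, -36, 0, 0], [12, -36, 0, 0], [12, -36, 0, 0], [12, -36, 0, 0]]
  ]
}}

```text
clock: 3.1
tool_pos: [438.8, -93.2, 231.5]
tool_rot: [3.142, -0.0, -0.012]
ft_force: [1.1, -0.9, -0.9]
finger_gap: 1.001
grasp_force: 0.0
```

Emit:
{"method": "step_arm", "body": {
  "increments": [
    [[0, -30, 0, 0], [0, -20, 0, 0], [0, -14, 0, 0], [0, 0, 0, 0]]
  ]
}}

```text
clock: 3.6
tool_pos: [439.3, -29.9, 231.4]
tool_rot: [-3.141, -0.0, -0.011]
ft_force: [-0.0, -0.9, -0.0]
finger_gap: 1.0
grasp_force: 0.0
```

```bash
cat >> h.py <<'E'
def redstat(w,c,m):
    c=c.astype(int); k=m&(c[...,0]>110)&(c[...,1]<80)&(c[...,2]<80); p=w[k]; q=cv2.minAreaRect(p[:,:2].astype(np.float32))
    print(len(p),np.percentile(p,[2,50,98],axis=0).round(1).tolist(),q)
def lidplane(w,m,z0,z1):
    p=w[m&(w[...,2]>z0)&(w[...,2]<z1)]
    for _ in range(5):
        c0=p.mean(0); n=np.linalg.svd(p-c0,full_matrices=False)[2][2]; p=p[abs((p-c0)@n)<5]
    n*=np.sign(n[2]); return n,c0,len(p)
E
python3 - <<'E'
from h import *
c=cam('wrist'); save(c,'w1.png'); w=cloud(c); x,y,z=w[...,0],w[...,1],w[...,2]
redstat(w,c['color'],(z>60)&(x<500)&(x>400)); print(np.array(c['mount']).round(2).tolist())
n,c0,N=lidplane(w,(x>500)&(x<700),95,160); print(n,c0,N)
m=np.isfinite(z)&(z>95)&(z<160); print(np.nanpercentile(w[m],[1,99],axis=0))
E
```

```text
2006 [[445.6, -90.6, 139.6], [465.7, -21.3, 145.7], [490.4, 25.9, 306.5]] ((459.6164245605469, -30.785682678222656), (148.3521728515625, 64.07162475585938), 89.5654525756836)
[[-0.0, -0.96, -0.27, 70.21], [1.0, -0.0, -0.0, 0.72], [0.0, -0.27, 0.96, -143.56], [0.0, 0.0, 0.0, 1.0]]
[ 0.16078179 -0.00280638  0.98698599] [541.65579016 -21.64915534 137.61923625] 44909
[[ 458.39277635 -144.17348206  104.47063827]
 [ 580.78687218   99.54339557  146.88696552]]
```

View pics/w1.png

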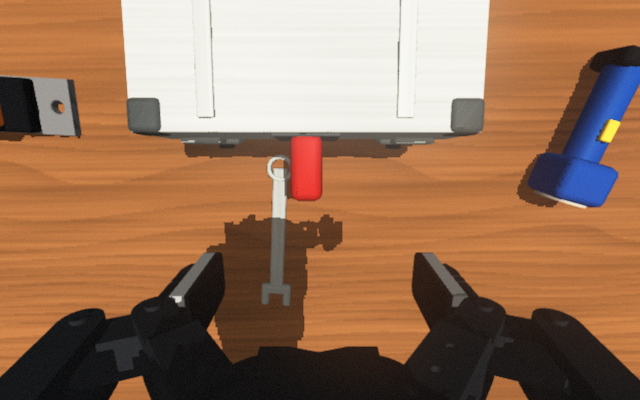

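Wrist view: red pull at (307,168), clear of the fingers, and the spanner lies on the table below it.

Emit:
{"method": "step_arm", "body": {
  "increments": [
    [[10, -4.5, 10, 0], [10, -4, 22, 0], [0, 0, 30, 0], [0, 0, 30, 0], [0, 0, 20, 0], [0, 0, 9, 0], [0, 0, 0, 0]]
  ]
}}

```text
clock: 4.53
tool_pos: [459.4, -22.2, 109.8]
tool_rot: [3.142, 0.001, -0.013]
ft_force: [0.2, 0.3, 1.2]
finger_gap: 1.002
grasp_force: 0.0
```

Emit:
{"method": "step_arm", "body": {
  "increments": [
    [[0, 0, 0, 0], [0, 0, 0, 0], [0, 0, 0, 0], [0, 0, 0, 0], [0, 0, 0, 0], [0, 0, 0, 0]]
  ],
  "fingers": 1,
  "force": 40
}}

```text
clock: 5.28
tool_pos: [459.5, -21.1, 110.6]
tool_rot: [-3.141, -0.0, -0.011]
ft_force: [-1.1, 7.6, 3.9]
finger_gap: 0.276
grasp_force: 46.7
```

Run:
```python
import numpy as np
# hinge world: from grasp now ; deltas along arc about hinge
def g(t): t=np.radians(t); return np.array([-254*np.cos(t)+45*np.sin(t),254*np.sin(t)+45*np.cos(t)])
a=[9.1,14,19,24,29,34,39,44,49,53,56,58,61,65,69,72]
for i,j in zip(a,a[1:]): print(i,j,(g(j)-g(i)).round(1),(g(j)+[702,45-18.7]).round(1))
```

```text
9.1 14 [ 8.1 20.5] [466.4 131.4]
14 19 [10.1 20.1] [476.5 151.5]
19 24 [11.8 19.2] [488.3 170.7]
24 29 [13.4 18.1] [501.7 188.8]
29 34 [14.9 16.8] [516.6 205.6]
34 39 [16.3 15.5] [532.9 221.1]
39 44 [17.6 14. ] [550.5 235.1]
44 49 [18.8 12.4] [569.3 247.5]
49 53 [15.8  8.7] [585.1 256.2]
53 56 [12.2  5.8] [597.3 262. ]
56 58 [8.3 3.5] [605.6 265.6]
58 61 [12.7  4.7] [618.2 270.3]
61 65 [17.2  5.3] [635.4 275.5]
65 69 [17.5  4. ] [653.  279.6]
69 72 [13.3  2.2] [666.3 281.8]
```

Emit:
{"method": "step_arm", "body": {
  "increments": [
    [[4, 0, -10.3, 0], [4.1, 0, -10.2, 0], [4.9, 0, -10.1, 0], [5.2, 0, -10, 0], [5.7, 0, -9.7, 0], [6.1, 0, -9.5, 0], [0, 0, 0, 0]]
  ]
}}

```text
clock: 6.15
tool_pos: [489.4, -21.5, 170.5]
tool_rot: [-3.141, 0.0, -0.012]
ft_force: [-1.9, 6.5, 3.3]
finger_gap: 0.274
grasp_force: 45.8
```

Emit:
{"method": "step_arm", "body": {
  "increments": [
    [[6.5, 0, -9.2, 0], [6.9, 0, -8.9, 0], [7.3, 0, -8.5, 0], [7.6, 0, -8.3, 0], [8, 0, -7.9, 0], [8.3, 0, -7.6, 0], [8.7, 0, -7.1, 0], [8.9, 0, -6.9, 0]]
  ]
}}

```text
clock: 7.15
tool_pos: [550.5, -22.2, 233.8]
tool_rot: [-3.141, 0.003, -0.011]
ft_force: [-1.5, 6.3, -12.0]
finger_gap: 0.273
grasp_force: 42.8
```

Emit:
{"method": "step_arm", "body": {
  "increments": [
    [[9.3, 0, -6.4, 0], [9.5, 0, -6, 0], [7.8, 0, -4.5, 0], [8, 0, -4.2, 0], [6, 0, -3, 0], [4, 0, -2, 0], [0, 0, 0, 0], [0, 0, 0, 0]]
  ]
}}

```text
clock: 8.15
tool_pos: [595.5, -22.8, 259.8]
tool_rot: [-3.141, 0.002, -0.011]
ft_force: [-0.5, 6.0, -7.3]
finger_gap: 0.275
grasp_force: 43.0
```

Run:
```python
from h import *
for n in ['side','top']:
    c=cam(n); save(c,n+'1.png'); w=cloud(c); x,y,z=w[...,0],w[...,1],w[...,2]
    m=(y>-135)&(y<90)&(abs(y+22)>50)&(x>560)&(x<800)
    nn,c0,N=lidplane(w,m,120,225); print(n,nn,c0,N,np.degrees(np.arccos(nn[2])))
print(get_state()['tool_pos'])
```

```text
side [ 0.79697324 -0.00666171  0.60397787] [698.06591914  -7.27295332 164.04421973] 169 52.8446736602579
top [ 0.32567242 -0.91227592  0.24837497] [685.05864475  72.92309036 175.66489355] 64 75.61862788002553
[595.418211   -22.81318512 259.80457722]
```

View pics/side1.png

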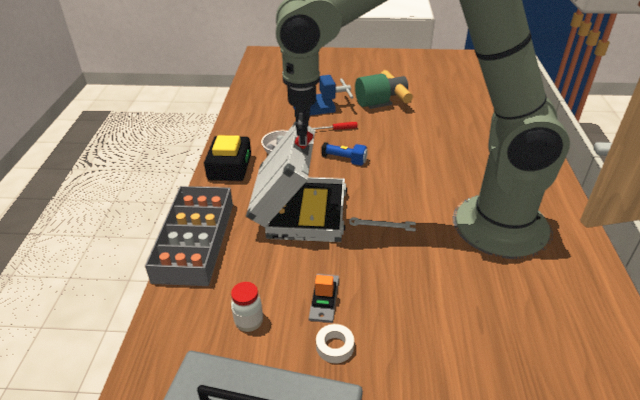

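Side view: the lid leans at about 55° (280,180), held by the gripper, and the deck with the yellow mark is visible at (313,208). Releasing.

Emit:
{"method": "step_arm", "body": {
  "increments": [
    [[0, 0, 0, 0], [0, 0, 0, 0], [0, 0, 0, 0], [0, 0, 0, 0], [0, 0, 0, 0], [0, 0, 0, 0]]
  ],
  "fingers": 0
}}

```text
clock: 9.0
tool_pos: [596.2, -23.7, 260.6]
tool_rot: [-3.142, -0.0, -0.012]
ft_force: [-0.5, -0.4, 0.3]
finger_gap: 0.999
grasp_force: 0.0
```

Emit:
{"method": "step_arm", "body": {
  "increments": [
    [[0, 0, -25, 0], [0, 0, -45, 0], [-10, 0, -20, 0], [-30, 0, 0, 0], [-40, 0, 0, 0], [-30, 0, 0, 0], [-10, 0, 0, 0], [0, 0, 0, 0]]
  ]
}}

```text
clock: 10.0
tool_pos: [476.1, -22.3, 350.8]
tool_rot: [3.142, -0.001, -0.012]
ft_force: [0.5, 0.3, 0.3]
finger_gap: 0.998
grasp_force: 0.0
```

Run:
```python
from h import *
c=cam('wrist'); save(c,'w2.png'); w=cloud(c); x,y,z=w[...,0],w[...,1],w[...,2]; C=c['color'].astype(int)
print(get_state()['tool_pos'])
red=(C[...,0]>110)&(C[...,1]<80)&(C[...,2]<80)&(z>200)&(abs(y+22)<20); print('red',np.percentile(w[red],[1,25,50,75,99],axis=0).round(1).tolist())
# front face plane
nn,c0,N=lidplane(w,(x>575)&(x<680)&(y>-140)&(y<95)&(abs(y+22)>20),230,285); print(nn,c0,N,np.degrees(np.arctan2(nn[2],-nn[0])))
yel=(C[...,0]>130)&(C[...,1]>100)&(C[...,2]<90)&(z<60)&(z>10); p=w[yel]; print('yel',len(p),np.percentile(p,[1,50,99],axis=0).round(1).tolist(),cv2.minAreaRect(p[:,:2].astype(np.float32)))
c=cam('side'); w=cloud(c); x,y,z=w[...,0],w[...,1],w[...,2]
nn,c0,N=lidplane(w,(x>640)&(x<760)&(y>-135)&(y<90),90,230); print(nn,c0,N,np.degrees(np.arccos(nn[2])))
```

```text
[476.60924434 -22.31099829 350.65035802]
red [[569.7, -34.9, 274.0], [578.7, -29.0, 286.2], [586.5, -23.2, 290.9], [596.4, -17.4, 295.1], [609.8, -11.7, 298.7]]
[-0.54105192  0.00635323  0.84096519] [599.44657748 -21.97787193 244.05518611] 18038 57.24397953680706
yel 5612 [[533.8, -110.7, 25.4], [563.9, -23.6, 27.5], [593.1, 63.4, 39.2]] ((491.24578857421875, -39.17572021484375), (247.2240447998047, 646.189453125), 12.50187873840332)
[ 0.81007041 -0.00896474  0.58626407] [698.98747178 -14.96900695 162.29681602] 968 54.10765875522202
```

View pics/w2.png

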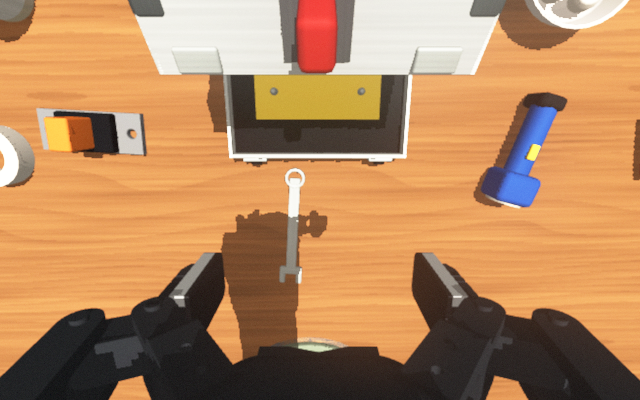

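Wrist view: the lid stands by itself at about 55° (red pull (317,35)). The pegs show at (274,91) and (361,91), and the pack is on the left at (92,132). I'll re-grip the pull and raise the lid to about 68° to make room for the wrist.

Run:
```python
from h import *
c=cam('wrist'); M=c['M']; g=cv2.cvtColor(c['color'],cv2.COLOR_RGB2GRAY)
def ray(u,v,z):
    d=M[:3,:3]@np.array([(u-c['cx'])/c['fx'],(v-c['cy'])/c['fy'],1]); o=M[:3,3]; return (o+d*(z-o[2])/d[2])[:2].round(1)
for u0,v0 in [(274,91),(361,91)]:
    s=g[v0-10:v0+11,u0-10:u0+11].astype(float); k=s<np.median(s)-25; v,u=np.nonzero(k); uc,vc=u.mean()+u0-10,v.mean()+v0-10
    print(uc,vc,k.sum(),ray(uc,vc,40),ray(uc,vc,34))
C=c['color'].astype(int); w=cloud(c); 
yel=(C[...,0]>130)&(C[...,1]>100)&(C[...,2]<90)&(abs(w[...,2]-26)<8)&(w[...,0]>500)&(w[...,0]<620)&(abs(w[...,1]+22)<100)
p=w[yel]; print(len(p),np.percentile(p,[.5,50,99.5],axis=0).round(1).tolist())
```

```text
273.6666666666667 91.55555555555556 45 [572.   36.1] [572.3  36.9]
360.625 91.675 40 [570.4 -81.5] [570.7 -82.3]
5432 [[534.4, -109.8, 25.1], [564.0, -22.7, 27.4], [593.1, 64.0, 29.8]]
```

Emit:
{"method": "step_arm", "body": {
  "increments": [
    [[30, 0, 0, 0], [40, 0, 0, 0], [35, 0, 0, 0], [14, 0, 20, 0], [0, 0, 40, 0], [0, 0, 22, 0], [0, 0, 8, 0], [0, 0, 0, 0]]
  ]
}}

```text
clock: 11.15
tool_pos: [595.5, -23.7, 260.5]
tool_rot: [-3.142, 0.0, -0.012]
ft_force: [1.1, 1.0, -0.1]
finger_gap: 0.999
grasp_force: 0.0
```

Emit:
{"method": "step_arm", "body": {
  "increments": [
    [[0, 0, 0, 0], [0, 0, 0, 0], [0, 0, 0, 0], [0, 0, 0, 0], [0, 0, 0, 0], [0, 0, 0, 0]]
  ],
  "fingers": 1
}}

```text
clock: 11.9
tool_pos: [595.2, -22.8, 261.1]
tool_rot: [-3.141, -0.001, -0.011]
ft_force: [-3.6, 4.9, 6.5]
finger_gap: 0.271
grasp_force: 42.0
```

Emit:
{"method": "step_arm", "body": {
  "increments": [
    [[8.2, 0, -3.6, 0], [8.4, 0, -3.4, 0], [8.5, 0, -3.1, 0], [8.5, 0, -2.7, 0], [8.7, 0, -2.5, 0], [8.7, 0, -2.2, 0], [5, 0, -1.1, 0], [0, 0, 0, 0]]
  ]
}}

```text
clock: 12.9
tool_pos: [650.8, -23.5, 278.6]
tool_rot: [-3.141, 0.002, -0.011]
ft_force: [-0.4, 5.6, -5.6]
finger_gap: 0.273
grasp_force: 40.9
```

Emit:
{"method": "step_arm", "body": {
  "increments": [
    [[0, 0, 0, 0], [0, 0, 0, 0], [0, 0, 0, 0], [0, 0, 0, 0]]
  ],
  "fingers": 0
}}

```text
clock: 13.4
tool_pos: [651.2, -24.5, 279.3]
tool_rot: [3.142, -0.0, -0.012]
ft_force: [0.6, -0.3, -1.0]
finger_gap: 0.999
grasp_force: 0.0
```

Emit:
{"method": "step_arm", "body": {
  "increments": [
    [[0, 0, -30, 0], [0, 0, -45, 0], [-15, -15, -15, 0], [-22, -40, 0, 0], [-22, -45, 0, 0], [-22, -45, 0, 0], [-22, -45, 0, 0], [-22, -45, 0, 0]]
  ]
}}

```text
clock: 14.4
tool_pos: [527.5, 213.7, 369.0]
tool_rot: [3.141, 0.0, -0.012]
ft_force: [-0.2, -0.6, -0.6]
finger_gap: 1.003
grasp_force: 0.0
```

Emit:
{"method": "step_arm", "body": {
  "increments": [
    [[-15, -45, 0, 0], [-10, -38, 20, 0], [0, -20, 40, 0], [0, 0, 40, 0], [0, 0, 20, 0], [0, 0, 0, 0], [0, 0, 0, 0]]
  ]
}}

```text
clock: 15.28
tool_pos: [505.4, 315.7, 250.2]
tool_rot: [-3.141, -0.001, -0.012]
ft_force: [0.4, 0.3, 0.0]
finger_gap: 1.002
grasp_force: 0.0
```

```bash
cat > bat.py <<'E'
from h import *
import sys
T,s=pose(); c=cam('wrist'); save(c,sys.argv[1]); w=cloud(c); C=c['color'].astype(int); x,y,z=w[...,0],w[...,1],w[...,2]
print(s['tool_pos'].round(1),s['tool_rot'].round(3))
r=(abs(x-520)<80)&(abs(y-315)<110)
o=r&(z>66)&(z<82)&(C[...,0]>C[...,2]+40); p=w[o]; print('grip',len(p),np.percentile(p,[1,50,99],axis=0).round(1).tolist(),cv2.minAreaRect(p[:,:2].astype(np.float32)))
pl=r&(z>6)&(z<14); p=w[pl]; print('plate',len(p),np.percentile(p,[1,50,99],axis=0).round(1).tolist(),cv2.minAreaRect(p[:,:2].astype(np.float32)))
c=cam('side'); w=cloud(c); x,y,z=w[...,0],w[...,1],w[...,2]
nn,c0,N=lidplane(w,(x>640)&(x<780)&(y>-135)&(y<90),90,250); print('lid',N,np.degrees(np.arccos(nn[2])))
E
python3 bat.py w3.png
```

```text
[505.4 315.7 250.2] [-3.141e+00 -1.000e-03 -1.200e-02]
grip 1257 [[499.4, 300.8, 70.8], [522.3, 315.9, 74.7], [542.6, 330.6, 76.5]] ((520.8181762695312, 315.8922424316406), (30.02552032470703, 44.08089828491211), 86.17317962646484)
plate 2786 [[487.3, 241.6, 7.8], [523.6, 330.1, 10.8], [553.9, 419.1, 12.7]] ((518.4843139648438, 333.87042236328125), (86.58074951171875, 192.7822723388672), 7.1186089515686035)
lid 320 66.58497486113501
```

View pics/w3.png

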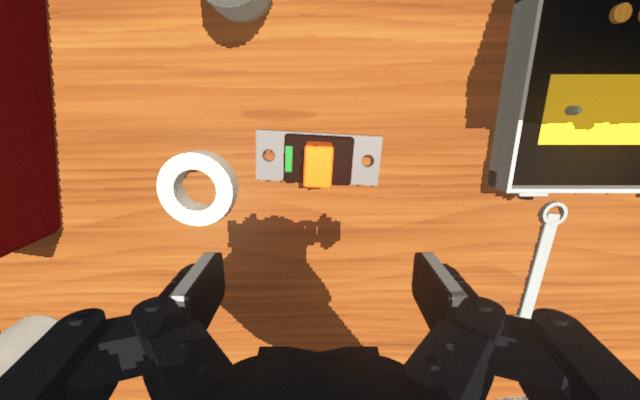

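Wrist view: the pack is at (318,158) with its holes at (268,155) and (367,160), slightly turned relative to the tool. The tape roll is clear on the left.

```bash
cat > hol.py <<'E'
from h import *
c=cam('wrist'); M=c['M']; g=c['color'].astype(int); hs=cv2.cvtColor(c['color'],cv2.COLOR_RGB2HSV)
def ray(u,v,z):
    d=M[:3,:3]@np.array([(u-c['cx'])/c['fx'],(v-c['cy'])/c['fy'],1]); o=M[:3,3]; return (o+d*(z-o[2])/d[2])[:2]
P=[]
for u0,v0 in [(268,155),(367,160)]:
    s=hs[v0-11:v0+12,u0-11:u0+12,1].astype(float); k=(s>np.median(s)+40); v,u=np.nonzero(k); uc,vc=u.mean()+u0-11,v.mean()+v0-11
    P.append(ray(uc,vc,10)); print(uc,vc,k.sum(),P[-1])
P=np.array(P); d=P[0]-P[1]; print('mid',P.mean(0),np.hypot(*d),'yaw',np.arctan2(-d[0],d[1]))
E
python3 hol.py
```

```text
268.6 155.15 100 [524.66970029 374.86386381]
366.92 160.61 100 [516.57975886 256.03114803]
mid [520.62472958 315.44750592] 119.1077725995205 yaw -0.06797352016984612
```

Emit:
{"method": "step_arm", "body": {
  "increments": [
    [[0, 0, 0, 0.056], [5, -1, 20, 0], [0, 0, 45, 0], [0, 0, 50, 0], [0, 0, 45, 0], [0, 0, 32, 0], [0, 0, 15, 0], [0, 0, 5, 0]]
  ]
}}

```text
clock: 16.42
tool_pos: [510.3, 316.0, 36.7]
tool_rot: [3.141, 0.0, -0.068]
ft_force: [-0.1, -0.2, 0.8]
finger_gap: 1.002
grasp_force: 0.0
```

Emit:
{"method": "step_arm", "body": {
  "increments": [
    [[0, 0, 0, 0], [0, 0, 0, 0], [0, 0, 0, 0], [0, 0, 0, 0], [0, 0, 0, 0], [0, 0, 0, 0]]
  ],
  "fingers": 1,
  "force": 80
}}

```text
clock: 17.18
tool_pos: [510.8, 316.3, 38.2]
tool_rot: [-3.141, -0.001, -0.068]
ft_force: [-1.3, -1.7, 9.3]
finger_gap: 0.34
grasp_force: 80.3
```

Emit:
{"method": "step_arm", "body": {
  "increments": [
    [[0, 0, -15, 0], [0, 0, -30, 0], [0, 0, -30, 0], [0, 0, -30, 0], [0, 0, -20, 0], [0, 0, 0, 0], [0, 0, 0, 0]]
  ]
}}

```text
clock: 18.05
tool_pos: [510.0, 315.8, 161.7]
tool_rot: [3.141, 0.001, -0.068]
ft_force: [-0.8, 1.0, -3.9]
finger_gap: 0.345
grasp_force: 79.5
```

Run:
```python
from h import *
T,s=pose(); c=cam('wrist'); save(c,'w4.png'); w=cloud(c); p=(w-T[:3,3])@T[:3,:3]
m=(p[...,2]>22)&(p[...,2]<36)&(abs(p[...,0])<80)&(abs(p[...,1])<100); q=p[m]
print(len(q),np.percentile(q,[1,50,99],axis=0).round(1).tolist())
for sg in (1,-1):
    k=q[(q[:,1]*sg>42)]; 
    if len(k)>20: print(sg,len(k),np.percentile(k,[1,50,99],axis=0).round(1).tolist(), cv2.minAreaRect(k[:,:2].astype(np.float32)))
```

```text
12226 [[-19.6, -74.0, 25.6], [17.7, 2.2, 27.4], [39.8, 74.7, 35.3]]
1 5497 [[-19.7, 43.7, 25.9], [13.2, 59.6, 27.4], [39.9, 75.1, 34.9]] ((9.673940658569336, 59.03741455078125), (33.533180236816406, 60.84714889526367), 89.51521301269531)
-1 5426 [[-19.7, -74.3, 25.9], [13.1, -59.0, 27.4], [39.7, -43.1, 33.9]] ((9.75674057006836, -58.59825897216797), (60.433895111083984, 32.766822814941406), 0.2935541570186615)
```

View pics/w4.png

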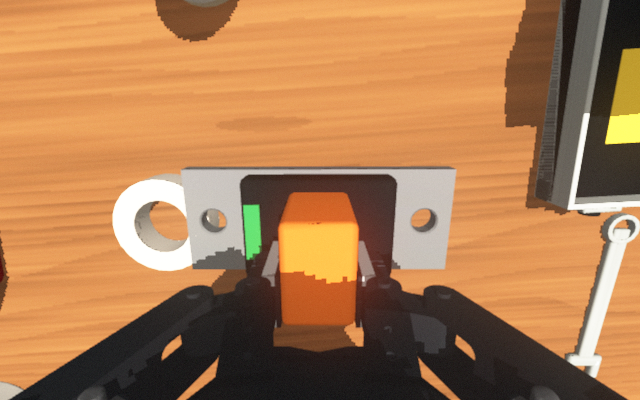

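The pack is held straight, offset 10 mm as planned, with both holes visible at (214,220) and (424,219). Carrying it over the deck.

Emit:
{"method": "step_arm", "body": {
  "increments": [
    [[0, 10, 0, -0.0545], [4, 30, 0, 0], [5, 40, 0, 0], [5, 42, 0, 0], [5, 42, 0, 0], [5, 42, 0, 0], [5, 42, 0, 0], [5, 40, 0, 0]]
  ]
}}

```text
clock: 19.1
tool_pos: [539.4, 26.1, 161.4]
tool_rot: [3.141, 0.001, -0.014]
ft_force: [-0.2, -0.7, -3.8]
finger_gap: 0.339
grasp_force: 79.5
```

Emit:
{"method": "step_arm", "body": {
  "increments": [
    [[2, 30, 0, 0], [0, 15, 0, 0], [0, 5, 10, 0], [0, 0, 15, 0], [0, 0, 15, 0], [0, 0, 8, 0], [0, 0, 0, 0], [0, 0, 0, 0]]
  ]
}}

```text
clock: 20.1
tool_pos: [541.4, -22.2, 114.5]
tool_rot: [-3.141, -0.0, -0.014]
ft_force: [-0.1, -0.2, -4.2]
finger_gap: 0.34
grasp_force: 79.6
```

Run:
```python
from h import *
T,s=pose(); print(s['tool_pos'].round(1),s['tool_rot'].round(4))
c=cam('wrist'); save(c,'w5.png'); w=cloud(c); C=c['color'].astype(int); z=w[...,2]
yel=(C[...,0]>100)&(C[...,1]>80)&(C[...,2]<90)&(abs(z-26)<6); p=w[yel]; print(len(p))
if len(p)>50: print(np.percentile(p,[1,50,99],axis=0).round(1).tolist())
c=cam('side'); w=cloud(c); x,y,z=w[...,0],w[...,1],w[...,2]
nn,c0,N=lidplane(w,(x>640)&(x<780)&(y>-135)&(y<90),90,250); print('lid',N,np.degrees(np.arccos(nn[2])))
```

```text
[541.4 -22.2 114.5] [-3.1415e+00 -4.0000e-04 -1.3500e-02]
13381
[[529.0, -138.8, 25.9], [591.9, -25.1, 27.6], [664.2, 62.8, 30.8]]
lid 324 66.62483877426718
```

View pics/w5.png

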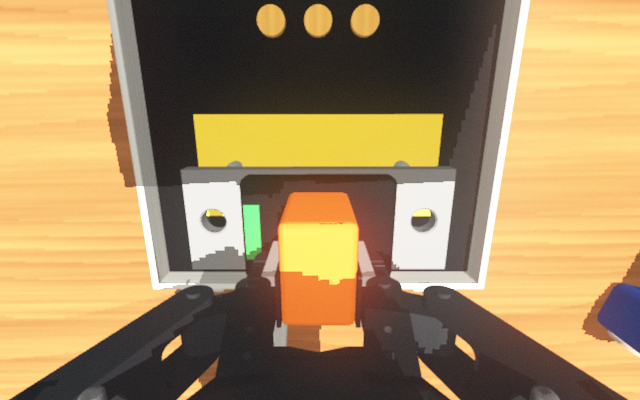

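Wrist view: the pack is over the deck, the peg tips are just visible at (233,165) and (402,165), and the yellow mark's back edge is at row 114. I'll use that as a last check on the target.

Run:
```python
from h import *
c=cam('wrist'); M=c['M']; C=c['color'].astype(int)
def ray(u,v,z):
    d=M[:3,:3]@np.array([(u-c['cx'])/c['fx'],(v-c['cy'])/c['fy'],1]); o=M[:3,3]; return (o+d*(z-o[2])/d[2])[:2].round(1)
yel=(C[...,0]>120)&(C[...,1]>100)&(C[...,2]<110)
for u in (215,320,425): v=np.nonzero(yel[80:160,u])[0][0]+80; print('back',u,v,ray(u,v-.5,26))
for v in (122,135,150): k=np.nonzero(yel[v,150:490])[0]+150; print(v,ray(k[0]-.5,v,26),ray(k[-1]+.5,v,26))
```

```text
back 215 114 [610.6  48.7]
back 320 114 [609.5 -25.3]
back 425 114 [608.4 -99.3]
122 [605.   65.3] [ 602.5 -112.1]
135 [595.9  65. ] [ 593.4 -111.5]
150 [585.2  65.5] [ 582.7 -111.8]
```

Emit:
{"method": "step_arm", "body": {
  "increments": [
    [[8, 0, 0, 0], [8, 0, 0, 0], [4.3, 0, 5, 0], [0, 0, 12, 0], [0, 0, 9, 0], [0, 0, 4, 0], [0, 0, 0, 0], [0, 0, 0, 0]]
  ]
}}

```text
clock: 21.25
tool_pos: [561.6, -22.6, 84.4]
tool_rot: [-3.142, -0.0, -0.014]
ft_force: [0.3, 0.2, -3.5]
finger_gap: 0.339
grasp_force: 79.6
```

Emit:
{"method": "step_arm", "body": {
  "increments": [
    [[0, 0, 3, 0], [0, 0, 2, 0], [0, 0, 2, 0], [0, 0, 2, 0], [0, 0, 0, 0]]
  ]
}}

```text
clock: 21.88
tool_pos: [561.4, -22.6, 75.0]
tool_rot: [-3.142, 0.0, -0.014]
ft_force: [0.5, -0.6, -3.2]
finger_gap: 0.342
grasp_force: 79.6
```

Emit:
{"method": "step_arm", "body": {
  "increments": [
    [[0, 0, 2, 0], [0, 0, 2, 0], [0, 0, 2, 0], [0, 0, 0, 0]]
  ]
}}

```text
clock: 22.38
tool_pos: [561.4, -22.7, 69.0]
tool_rot: [-3.142, 0.0, -0.014]
ft_force: [0.2, -1.5, -4.0]
finger_gap: 0.339
grasp_force: 79.6
```

Emit:
{"method": "step_arm", "body": {
  "increments": [
    [[0, 0, 1.5, 0], [0, 0, 1.5, 0], [0, 0, 1, 0], [0, 0, 0, 0], [0, 0, 0, 0]]
  ]
}}

```text
clock: 23.0
tool_pos: [561.5, -22.6, 65.2]
tool_rot: [-3.142, -0.0, -0.014]
ft_force: [-0.3, -0.5, -3.7]
finger_gap: 0.337
grasp_force: 79.6
```

Emit:
{"method": "step_arm", "body": {
  "increments": [
    [[0, 0, 1, 0], [0, 0, 0.6, 0], [0, 0, 0, 0], [0, 0, 0, 0]]
  ]
}}

```text
clock: 23.5
tool_pos: [561.5, -22.7, 64.1]
tool_rot: [3.142, -0.0, -0.014]
ft_force: [-4.6, -0.4, 9.2]
finger_gap: 0.34
grasp_force: 81.5
```

Contact at the expected height, so the pack is home. Releasing and backing out.

Emit:
{"method": "step_arm", "body": {
  "increments": [
    [[0, 0, 0, 0], [0, 0, 0, 0], [0, 0, 0, 0], [0, 0, 0, 0], [0, 0, 0, 0]]
  ],
  "fingers": 0
}}

```text
clock: 24.12
tool_pos: [561.5, -22.6, 63.6]
tool_rot: [-3.142, -0.0, -0.014]
ft_force: [-0.2, 0.7, -0.6]
finger_gap: 1.002
grasp_force: 0.0
```

Emit:
{"method": "step_arm", "body": {
  "increments": [
    [[-5, 0, -15, 0], [-20, 0, -25, 0], [-35, 0, -35, 0], [-30, 0, -45, 0], [-20, 0, -50, 0], [0, 0, -40, 0], [0, 0, -30, 0], [0, 0, 0, 0]]
  ]
}}

```text
clock: 25.12
tool_pos: [451.9, -21.1, 306.3]
tool_rot: [3.141, -0.004, -0.014]
ft_force: [-1.3, 0.4, -0.8]
finger_gap: 1.004
grasp_force: 0.0
```

Run:
```python
from h import *
T,s=pose(); print(s['tool_pos'].round(1)); c=cam('wrist'); save(c,'w6.png'); w=cloud(c); x,y,z=w[...,0],w[...,1],w[...,2]; C=c['color'].astype(int)
m=(x>500)&(x<640)&(abs(y+22)<85)
p=w[m&(abs(z-36)<4)&(C.max(-1)-C.min(-1)<35)&(C.min(-1)>70)]; print('plate',len(p),np.percentile(p,[1,50,99],axis=0).round(1).tolist(),cv2.minAreaRect(p[:,:2].astype(np.float32)))
p=w[m&(z>92)&(z<110)]; print('grip',len(p),np.percentile(p,[1,50,99],axis=0).round(1).tolist())
C=c['color'].astype(int); red=(C[...,0]>110)&(C[...,1]<80)&(C[...,2]<80)&(z>200)&(abs(y+22)<20)
if red.sum()>20: print('red',np.percentile(w[red],[1,50,99],axis=0).round(1).tolist())
```

```text
[451.9 -21.1 306.3]
plate 2690 [[541.9, -96.9, 34.7], [571.3, -26.0, 36.8], [600.0, 50.2, 38.9]] ((570.6661376953125, -23.312339782714844), (148.48757934570312, 58.88126754760742), 89.19355010986328)
grip 1373 [[549.4, -37.7, 96.5], [571.3, -23.1, 100.6], [592.4, -8.1, 102.6]]
```

View pics/w6.png

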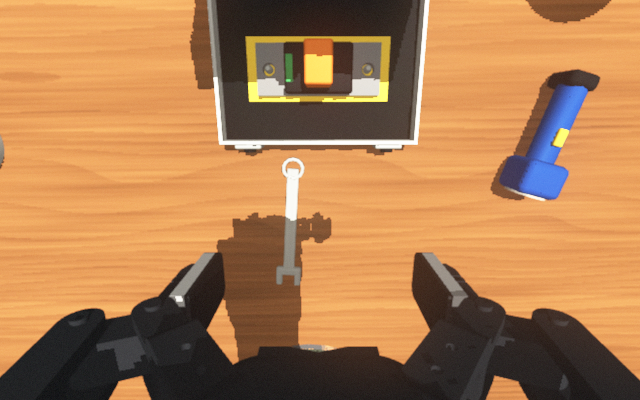

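The pack is seated: pegs show in both holes (269,70) and (368,70), and the plate's top is flat at z≈36. Now lowering the lid back to 55°.

Emit:
{"method": "step_arm", "body": {
  "increments": [
    [[0, 0, -35, 0], [15, 0, -30, 0], [40, 0, 0, 0], [45, 0, 0, 0], [45, 0, 0, 0], [35, 0, 0, 0], [19, 0, 0, 0], [0, 0, 0, 0]]
  ]
}}

```text
clock: 26.18
tool_pos: [650.6, -23.7, 366.7]
tool_rot: [-3.141, 0.003, -0.013]
ft_force: [-0.3, -0.1, -0.1]
finger_gap: 1.003
grasp_force: 0.0
```

Emit:
{"method": "step_arm", "body": {
  "increments": [
    [[0, 0, 30, 0], [0, 0, 35, 0], [0, 0, 20, 0], [0, 0, 7, 0], [0, 0, 0, 0]]
  ]
}}

```text
clock: 26.8
tool_pos: [650.1, -23.9, 276.9]
tool_rot: [-3.142, 0.0, -0.014]
ft_force: [0.3, 0.6, 0.8]
finger_gap: 0.998
grasp_force: 0.0
```

Emit:
{"method": "step_arm", "body": {
  "increments": [
    [[0, 0, 0, 0], [0, 0, 0, 0], [0, 0, 0, 0], [0, 0, 0, 0], [0, 0, 0, 0], [0, 0, 0, 0]]
  ],
  "fingers": 1,
  "force": 40
}}

```text
clock: 27.55
tool_pos: [650.6, -23.5, 277.0]
tool_rot: [-3.141, -0.0, -0.013]
ft_force: [-1.9, 2.8, 5.6]
finger_gap: 0.273
grasp_force: 40.5
```

Emit:
{"method": "step_arm", "body": {
  "increments": [
    [[-5, 0, 1.1, 0], [-8.6, 0, 2.2, 0], [-8.7, 0, 2.5, 0], [-8.5, 0, 2.7, 0], [-8.5, 0, 3.1, 0], [-8.4, 0, 3.4, 0], [-6, 0, 2.6, 0], [0, 0, 0, 0]]
  ]
}}

```text
clock: 28.55
tool_pos: [596.9, -22.8, 259.6]
tool_rot: [-3.141, -0.001, -0.013]
ft_force: [-2.4, 2.6, 6.2]
finger_gap: 0.276
grasp_force: 40.8
```

Emit:
{"method": "step_arm", "body": {
  "increments": [
    [[0, 0, 0, 0], [0, 0, 0, 0], [0, 0, 0, 0], [0, 0, 0, 0], [0, 0, 0, 0]]
  ],
  "fingers": 0
}}

```text
clock: 29.18
tool_pos: [596.8, -23.2, 259.0]
tool_rot: [-3.142, 0.0, -0.014]
ft_force: [1.1, -0.2, 0.5]
finger_gap: 1.001
grasp_force: 0.0
```

Emit:
{"method": "step_arm", "body": {
  "increments": [
    [[0, 0, -25, 0], [0, 0, -45, 0], [-10, 0, -20, 0], [-30, 0, 0, 0], [-40, 0, 0, 0], [-30, 0, 0, 0], [-10, 0, 0, 0], [0, 0, 0, 0]]
  ]
}}

```text
clock: 30.18
tool_pos: [476.7, -21.5, 349.2]
tool_rot: [3.141, -0.001, -0.014]
ft_force: [0.2, -0.0, -0.7]
finger_gap: 0.999
grasp_force: 0.0
```

Run:
```python
from h import *
T,s=pose(); print(s['tool_pos'].round(1)); c=cam('wrist'); save(c,'w7.png'); w=cloud(c); x,y,z=w[...,0],w[...,1],w[...,2]; C=c['color'].astype(int)
red=(C[...,0]>110)&(C[...,1]<80)&(C[...,2]<80)&(z>200)&(abs(y+22)<20); print('red',np.percentile(w[red],[1,50,99],axis=0).round(1).tolist())
nn,c0,N=lidplane(w,(x>575)&(x<680)&(y>-140)&(y<95)&(abs(y+22)>20),230,285); print(N,np.degrees(np.arctan2(nn[2],-nn[0])))
c=cam('side'); w=cloud(c); x,y,z=w[...,0],w[...,1],w[...,2]
nn,c0,N=lidplane(w,(x>640)&(x<760)&(y>-135)&(y<90),90,230); print('lid',N,np.degrees(np.arccos(nn[2])))
```

```text
[476.7 -21.5 349.2]
red [[570.5, -34.9, 276.6], [586.9, -23.1, 291.6], [609.1, -11.6, 299.0]]
18239 57.54063588553846
lid 957 54.347916589224894
```

View pics/w7.png

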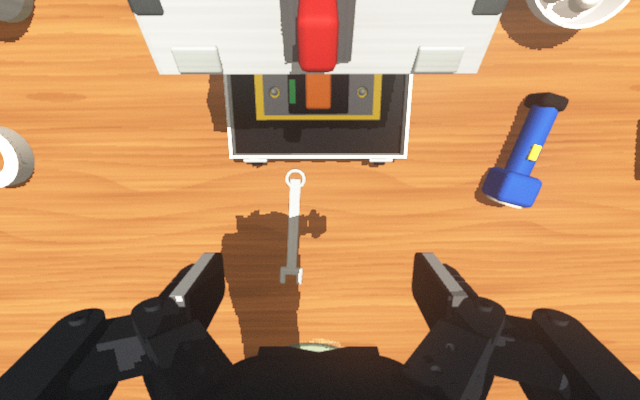

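The lid stands at about 55–56°, the pack sits on both pegs ((275,92) and (361,92)), and the robot is clear of everything. Handing in.

```bash
python3 -c "
from station import *
print(close_job())"
```

```text
the job is handed in; nothing more can be done
None
```

The job is handed in: the lid stands free at about 55–56° and the battery pack is released, flat and fully home on both pegs; to make room for the vertical wrist, I raised the lid to about 68° while placing the pack, after its first free stand at about 55°, and then lowered it again.

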